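# Fit the fine deburring wheel on the bench spindle and cap it

## Task

Put the grey deburring wheel over the spindle's post, flat down on its steel flange, then set the black clamp cap over the post so that it sits flat on top of the wheel. Leave the red wheel where it lies.

Things in the scene. Friction and masses are not known exactly. Their poses are not given: they have to be found in the camera images.
- spindle_seat (a point): The bench spindle, fixed to the table: blue round foot 84 mm across and 12 mm high, on it a steel flange 46 mm across, whose flat top is 24 mm above the table, and an upright steel post 20 mm across that rises 52 mm above the flange top; its upper 18 mm taper to 8 mm across. This point: centre of the flange's top face, on the post's axis; z up.
- grey_wheel_mid (a point): The grey deburring wheel, loose, lying flat with its axis upright: a rigid ring 60 mm across, 36 mm high, with a bright metal bush and a through bore 30 mm across. This point: on the axis, half-way up (18 mm above the underside); z is the axis, up at the start.
- red_wheel_mid (a point): The red-brown coarse wheel, same shape and size as the grey one, loose, lying flat; not wanted, to be left where it lies. This point: on the axis, 18 mm above its underside.
- cap_knob (a point): The black clamp cap with a yellow spot on top, loose, standing upright: flange 54 mm across and 8 mm high, above it a round fluted knob 42 mm across, 56 mm high in all; from below a blind bore 29 mm across and 24 mm deep. This point: on the axis, half-way up the knob, 32 mm above the underside; z is the axis, up at the start.
There are look-alikes about, which are no part of the job. Of the things that look like the part that bears cap_knob, take the one that is farthest to the robot's left at the start.

How it is judged (in metres and radians):
On the way, in this order (a step that is already met when the one before it is completed fails the run):
1. the grey wheel is over the post and down on the flange (horizontal distance between grey_wheel_mid and spindle_seat below 0.01 m and z of grey_wheel_mid in the frame of spindle_seat between 0.013 and 0.023 m and angle between grey_wheel_mid's own z axis and vertical below 0.17 rad), for 0.2 s.
2. the clamp cap is over the post and down on the wheel (horizontal distance between cap_knob and spindle_seat below 0.01 m and z of cap_knob in the frame of spindle_seat between 0.063 and 0.075 m and angle between cap_knob's own z axis and vertical below 0.17 rad), for 0.2 s.
At the end, for the whole second after the job is handed in: Grey wheel seated on the flange (10 mm from the axis, 5 mm in height, 10 degrees), clamp cap seated on the wheel over the post (10 mm from the axis, 6 mm in height, 10 degrees), red wheel within 30 mm of where it lay (all of step 1 and all of step 2 and distance of red_wheel_mid from where it was at the start of the episode below 0.03 m); the robot touches nothing.
It fails at once if the red wheel is moved more than 30 mm (distance of red_wheel_mid from where it was at the start of the episode above 0.03 m).
It also fails if it takes over 64 s, if anything falls off the work surface, if the arm or the gripper's body presses on something with over 40 N, if the wrist force passes 120 N, or if a joint passes its speed limit or range.

## Robot

A 6-joint arm with a two-finger parallel gripper is mounted at the origin on the work surface; the furniture and walls round the work are solid. World frame = base frame: x ahead of the robot, y to its left, z up, the work surface at z = 0. Lengths are in mm, angles in rad, forces in N, time in s.
With the tool pointing down it reaches from about 350 to 775 mm from the base axis. Payload 7.3 kg.
Tool frame: the origin (TCP) lies on the centre line of the jaws, within the pads' length; the fingertips stand 22 mm ahead of it and the grasp point (between the pads) lies 3 mm ahead of it; x points along the fingers, z is the direction in which the jaws open and shut, and the axes are right-handed (so a half turn about x gives the same grasp; the last joint's range is limited). The gripper opens to 92 mm and grips with 3 to 60 N. Pads are 19 mm wide; open, the fingers measure 130 mm over their backs; the gripper's body (75 mm by 190 mm) begins 47 mm behind the grasp point.
Start: joints at [1.177, 0.342, 1.524, -0, 1.275, -0.146], TCP at [128.751, 508.985, 248.741] pointing down, gripper open.
Joint ranges: [-2.53, 2.53], [-0.77, 2.02], [0.04, 2.7], [-1, 4.14], [0.28, 2.66], [-3.11, 3.11]. Speed limits (rad/s): [2.57, 2.57, 3.14, 3.14, 3.14, 3.14].

## Interface

Orientations are given as [roll, pitch, yaw] about the fixed x, y, z axes, in that order (R = Rz(yaw) Ry(pitch) Rx(roll)).
In Python, from plant import readout, imaging, bot gives the robot as it stands.
- The arm moves only by the tool arm_command, never from a script. Its argument "plan" is a list of rows, each an object of numbers: "tx", "ty", "tz": the shift along the tool's x, y, z in cm; "wx", "wy", "wz": the turn, a rotation vector about the tool's x, y, z in rad; "jaw": the opening, from -1 (shut) to 1 (fully open). In form: [{"tx": .., "ty": .., "tz": .., "wx": .., "wy": .., "wz": .., "jaw": ..}, ...]. A call has 1 to 20 rows; each row shifts and turns the commanded pose from where the row before left it, along the tool's axes as they then stand; what a row does not reach is not made up. A row lasts 1/10 s, in which the tool goes at most 50 mm and 8.59 degrees, less where a joint would pass 70% of its speed; a pose out of reach is approached as far as the arm can. A call with a gripper value outside its range is refused whole. The fingers move at their own pace and stop on an object; the grip force is fixed at half the most. Time passes only in rows, so rows that do not move let the fingers close. It gives the time, the measured TCP pose, the force and the opening at its end, in the units of the state.
- readout.get_obs(): the state, without advancing time (a new reading comes with each control period).
- imaging.capture(name): name is "scene" or "top" or "wrist"; returns the picture (480x640x3 uint8, blue, green, red); there is no depth.
- imaging.get_calibration(name): a dict with "fx", "fy", "cx", "cy" (pixels), "position" and "rotation" of the camera in the world; the wrist camera has in their place "mount" (4x4, takes a point from camera to tool coordinates, whose origin is the TCP and whose axes are the tool frame's). Camera axes: x right, y up, looking along -z (the intrinsics and any distortion apply to the point x, -y, -z); pixel columns grow to the right and rows downward; lengths in mm; the calibration is good to about 2 mm. The wrist camera is an equidistant fisheye: a pixel r from the principal point sees the ray r / f radians off the axis. A picture is of the moment at which its call begins: read the wrist's pose just before it. get_calibration takes no time and is no camera call.
- bot.close_job(): hands the job in, once; it reports no verdict.
The state is a dict: "time": time; "joint_positions": joint angles; "dq": joint speeds; "tau": joint torques, N m; "tool_pos": TCP position; "tcp_rot": TCP orientation; "contact_force": force on the tool from outside, world axes, zero at the start; "moment": the same for the moment, N m; "grip_width": finger opening in mm.
Only numpy, scipy, OpenCV 4.12 (cv2) and the standard library are available. Lean on these libraries where they do the work, as an engineer would, in place of code of your own. Each camera call takes 0.05 s, during which the arm holds its last target.

## Working session

There is one attempt and no reset: what is moved stays moved. The work goes in short steps, Python scripts to look and compute and a tool call to move; the robot and the scene stay as the last step left them, time stands still between calls to the robot, and variables do not carry over. Pictures are saved under pics/ and viewed, and the job is handed in when it is done.

Besides the shell and the picture viewer there is one more tool, called after "Call:" as name(argument=value, ...) on one line, values as JSON. arm_command: Moves the arm, as the interface text tells. Its arguments: {"type":"object","properties":{"plan":{"type":"array"}},"required":["plan"]}

```bash
mkdir -p pics; ls; python3 - <<'E'
from plant import readout, imaging, bot
import cv2
o=readout.get_obs()
for k,v in o.items(): print(k,v)
for n in("scene","top","wrist"):
    cv2.imwrite(f"pics/{n}0.png",imaging.capture(n)); print(n,imaging.get_calibration(n))
E
```

```text
pics
time 0.0
joint_positions [ 1.17699350e+00  3.42743116e-01  1.52503958e+00  2.87898631e-05
  1.27540230e+00 -1.45982768e-01]
dq [ 0.00016583 -0.00026791 -0.00093472 -0.00056341 -0.00010487  0.00035461]
tau [ 3.94709195e-04 -4.31246066e+01 -2.44222945e+01  7.18459021e-02
  5.59537194e-02 -1.19959127e-04]
tool_pos [128.59085422 508.61281505 248.02648327]
tcp_rot [ 2.97832298  1.56920374 -1.98189446]
contact_force [ 0.15833963  0.28465246 -0.40439514]
moment [0.00062667 0.02833818 0.01293588]
grip_width 91.48374070180024
scene {'fx': 549.9605664209033, 'fy': 549.9605664209033, 'cx': 320.89545764726466, 'cy': 234.72764875809145, 'position': array([1005.63592428, -700.82795481,  624.65212174]), 'rotation': array([0.96726381, 0.02314329, 0.59308564])}
top {'fx': 471.54928474226796, 'fy': 471.54928474226796, 'cx': 321.6905903069237, 'cy': 243.26785521309898, 'position': array([390.70701678, -47.2736347 , 890.97879852]), 'rotation': array([ 0.16735517,  0.02507172, -1.58531745])}
wrist {'fx': 371.64829954431775, 'fy': 371.64829954431775, 'cx': 318.27483147755925, 'cy': 241.3916311581514, 'mount': array([[ 3.64959060e-04,  2.56230805e-01, -9.66615560e-01,
        -1.35443732e+02],
       [ 3.83374762e-04,  9.66615518e-01,  2.56230939e-01,
         6.86879645e+01],
       [ 9.99999860e-01, -4.64089813e-04,  2.54542667e-04,
        -6.14761048e-01],
       [ 0.00000000e+00,  0.00000000e+00,  0.00000000e+00,
         1.00000000e+00]])}
```

View pics/scene0.png

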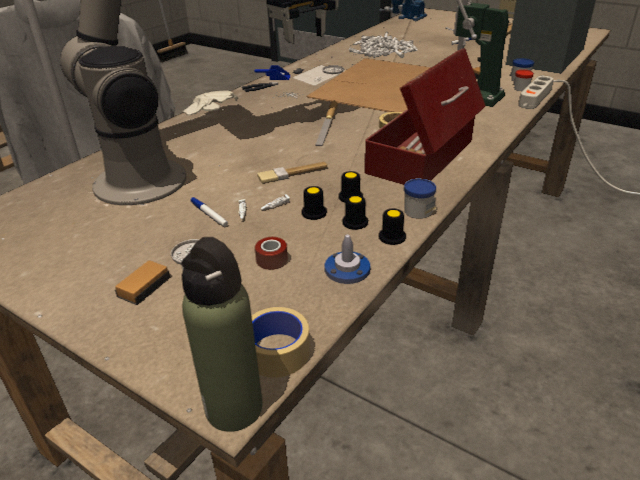

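View pics/top0.png

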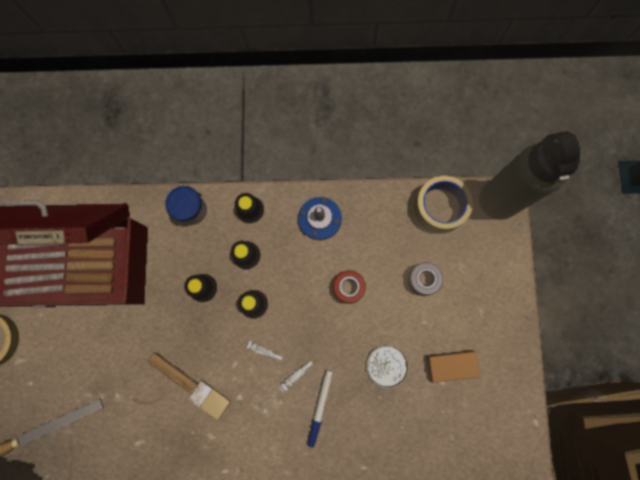

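View pics/wrist0.png

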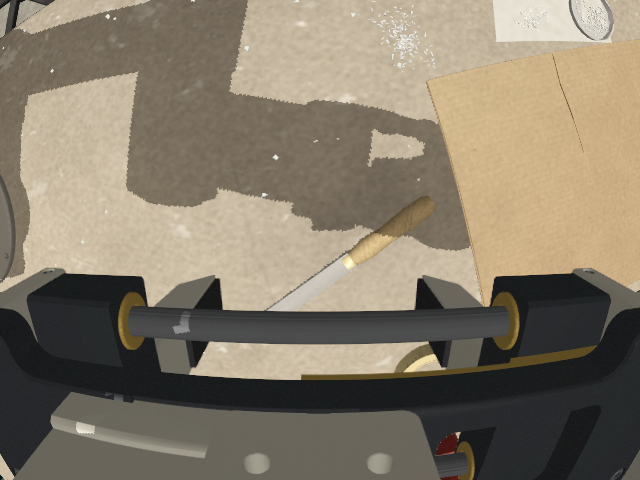

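The top view shows the caps' yellow spots near (195,287), (240,252), (247,204) and (248,302). The grey wheel is at (426,279), the red wheel at (349,287) and the spindle at (320,217). Image left is +y, so the cap at (195,287) is the candidate.

```bash
cat > h.py <<'E'
import numpy as np, cv2
from scipy.spatial.transform import Rotation as Ro
from plant import readout, imaging, bot
def cam(n):
    c=imaging.get_calibration(n); return c,Ro.from_euler('xyz',c['rotation']).as_matrix(),c['position']
def plane(n,u,v,z):
    c,R,p=cam(n); d=R@np.array([(u-c['cx'])/c['fx'],-(v-c['cy'])/c['fy'],-1]); return p+d*(z-p[2])/d[2]
def proj(n,P):
    c,R,p=cam(n); q=R.T@(np.asarray(P,float)-p); return np.array([c['cx']+c['fx']*q[0]/-q[2],c['cy']-c['fy']*q[1]/-q[2]])
def blobs(m,amin=30):
    k,l,s,c=cv2.connectedComponentsWithStats(m.astype(np.uint8)); return [(c[i],s[i]) for i in range(1,k) if s[i,4]>=amin]
E
python3 - <<'E'
from h import *
for n in("top","scene"):
    im=cv2.imread(f"pics/{n}0.png"); h=cv2.cvtColor(im,cv2.COLOR_BGR2HSV); H,S,V=cv2.split(h)
    print(n,"yellow")
    for c,s in blobs((H>22)&(H<35)&(S>200)&(V>120)): print(c.round(1),s,plane(n,*c,56).round(1))
    print("blue")
    for c,s in blobs((H>100)&(H<125)&(S>140)&(V>60),150): print(c.round(1),s,plane(n,*(s[:2]+(s[2:4]-1)/2),12).round(1))
    print("red")
    for c,s in blobs(((H<6)|(H>174))&(S>130)&(V>60),150): print(c.round(1),s,plane(n,*(s[:2]+(s[2:4]-1)/2),20).round(1))
im=cv2.imread("pics/top0.png")
cr=np.hstack([cv2.resize(im[y-40:y+40,x-40:x+40],None,fx=4,fy=4,interpolation=cv2.INTER_CUBIC) for x,y in((426,279),(320,217))])
cv2.imwrite("pics/crop1.png",cr)
E
```

```text
top yellow
[244.4 202.2] [240 197  10  11  85] [611. 112.  56.]
[238.9 250.7] [236 246   7  10  35] [521.3 120.7  56. ]
[194.2 285.5] [188 280  13  12 123] [460.1 199.9  56. ]
blue
[182.7 202.9] [167 187  33  33 810] [623.5 239.6  12. ]
[305.2 225.3] [299 215  16  21 156] [575.4   1.   12. ]
[327.3 230.9] [317 222  22  16 170] [565.9 -38.8  12. ]
red
[ 67.  269.1] [   0  217  131   89 3611] [513.3 457.6  20. ]
[346.  284.7] [333 271  31  31 282] [457.4 -74.9  20. ]
scene yellow
[350.4 174.6] [345 172  12   6  53] [459.8 199.6  56. ]
[312.8 189.9] [307 187  12   7  59] [428.  102.7  56. ]
[355. 199.] [349 196  13   7  65] [520.9 117.2  56. ]
[393.2 213. ] [387 210  13   7  73] [610.3 111.1  56. ]
blue
[274.7  72.7] [255  66  35  14 229] [-198.   757.3   12. ]
[418.7 186.8] [405 180  31  15 287] [579.5 301.   12. ]
[357.4 269.5] [337 257  33  22 255] [604.3 -27.2  12. ]
[266.7 326.3] [252 312  37  28 390] [ 570.4 -225.3   12. ]
red
[446.4  97.7] [ 403   49   82  103 4301] [418.6 795.4  20. ]
[397.4 140.7] [366 109  60  49 289] [406.6 513.7  20. ]
[270.8 246.7] [256 237  30  19 247] [443.9 -62.8  20. ]
```

View pics/crop1.png

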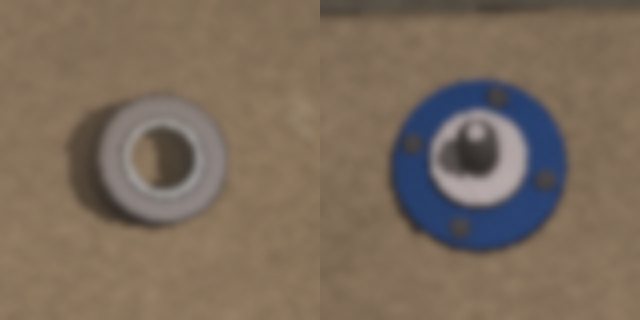

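```bash
python3 - <<'E'
from h import *
P=lambda *a:print(plane("top",*a).round(1))
P(425.9,278.5,36);print('spindle foot,flange,tip');P(319.4,217.9,12);P(319.4,216,24);P(318.7,208.7,76)
for q in([451,-220,36],[585,-23,24],[585,-23,76],[585,-23,12]): print(proj("scene",q))
im=cv2.imread("pics/scene0.png")
cr=np.hstack([cv2.resize(im[y-40:y+40,x-40:x+40],None,fx=4,fy=4,interpolation=cv2.INTER_CUBIC) for x,y in((347,260),(230,280))])
cv2.imwrite("pics/crop2.png",cr)
E
```

```text
[ 467.4 -215.3   36. ]
spindle foot,flange,tip
[588.7 -23.7  12. ]
[589.7 -24.1  24. ]
[591.1 -24.4  76. ]
[214.7934396  286.09948293]
[345.14225898 257.56748818]
[345.19768264 233.92780169]
[345.12993171 262.82540136]
```

View pics/crop2.png

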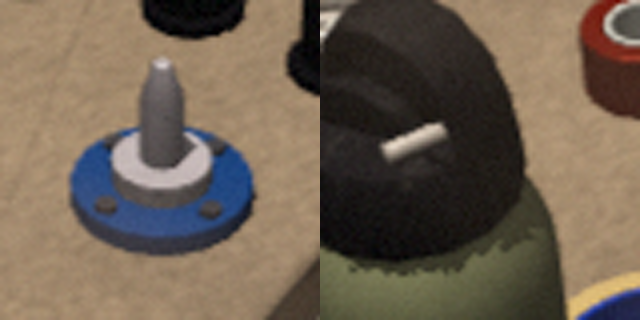

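```bash
python3 - <<'E'
from h import *
print(plane("scene",346.9,259.1,24),plane("scene",347.2,235.2,75))
print(readout.get_obs()['time'])
R=Ro.from_euler('xyz',readout.get_obs()['tcp_rot']).as_matrix();print(R.round(3))
E
```

```text
[590.11079123 -25.21115532  24.        ] [589.29313341 -23.24716492  75.        ]
0.15
[[-0.    -0.969  0.245]
 [-0.001  0.245  0.969]
 [-1.     0.    -0.001]]
```

Both views agree on two points: the cap at about (460,200) and the spindle at about (590,-24). The grey wheel is at about (467,-215) from the top view only, because the bottle hides it in the scene view. I'll start moving to a point above the wheel.

Call:
arm_command(plan=[{"ty": -3.5,"tz": -1.7,"jaw": 1},{"ty": -3.5,"tz": -1.7,"jaw": 1},{"ty": -3.5,"tz": -1.7,"jaw": 1},{"ty": -3.5,"tz": -1.7,"jaw": 1},{"ty": -3.5,"tz": -1.7,"jaw": 1},{"ty": -3.5,"tz": -1.7,"jaw": 1},{"ty": -3.5,"tz": -1.7,"jaw": 1},{"ty": -3.5,"tz": -1.7,"jaw": 1},{"ty": -3.5,"tz": -1.7,"jaw": 1},{"ty": -3.5,"tz": -1.7,"jaw": 1}])

```text
invalid input at $.plan[0]: expected keys tx, ty, tz, wx, wy, wz, jaw
```

Call:
arm_command(plan=[{"tx": 0,"ty": -3.5,"tz": -1.7,"wx": 0,"wy": 0,"wz": 0,"jaw": 1},{"tx": 0,"ty": -3.5,"tz": -1.7,"wx": 0,"wy": 0,"wz": 0,"jaw": 1},{"tx": 0,"ty": -3.5,"tz": -1.7,"wx": 0,"wy": 0,"wz": 0,"jaw": 1},{"tx": 0,"ty": -3.5,"tz": -1.7,"wx": 0,"wy": 0,"wz": 0,"jaw": 1},{"tx": 0,"ty": -3.5,"tz": -1.7,"wx": 0,"wy": 0,"wz": 0,"jaw": 1},{"tx": 0,"ty": -3.5,"tz": -1.7,"wx": 0,"wy": 0,"wz": 0,"jaw": 1},{"tx": 0,"ty": -3.5,"tz": -1.7,"wx": 0,"wy": 0,"wz": 0,"jaw": 1},{"tx": 0,"ty": -3.5,"tz": -1.7,"wx": 0,"wy": 0,"wz": 0,"jaw": 1},{"tx": 0,"ty": -3.5,"tz": -1.7,"wx": 0,"wy": 0,"wz": 0,"jaw": 1},{"tx": 0,"ty": -3.5,"tz": -1.7,"wx": 0,"wy": 0,"wz": 0,"jaw": 1}])

```text
time: 1.15
tool_pos: [427.3, 257.1, 248.6]
tcp_rot: [1.653, 1.571, 2.976]
contact_force: [0.5, 0.3, 0.4]
grip_width: 91.6
```

Call:
arm_command(plan=[{"tx": 0.6,"ty": -1.3,"tz": -3.7,"wx": 0,"wy": 0,"wz": 0,"jaw": 1},{"tx": 0.6,"ty": -1.3,"tz": -3.7,"wx": 0,"wy": 0,"wz": 0,"jaw": 1},{"tx": 0.6,"ty": -1.3,"tz": -3.7,"wx": 0,"wy": 0,"wz": 0,"jaw": 1},{"tx": 0.6,"ty": -1.3,"tz": -3.7,"wx": 0,"wy": 0,"wz": 0,"jaw": 1},{"tx": 0.6,"ty": -1.3,"tz": -3.7,"wx": 0,"wy": 0,"wz": 0,"jaw": 1},{"tx": 0.6,"ty": -1.3,"tz": -3.7,"wx": 0,"wy": 0,"wz": 0,"jaw": 1},{"tx": 0.6,"ty": -1.3,"tz": -3.7,"wx": 0,"wy": 0,"wz": 0,"jaw": 1},{"tx": 0.6,"ty": -1.3,"tz": -3.7,"wx": 0,"wy": 0,"wz": 0,"jaw": 1},{"tx": 0.6,"ty": -1.3,"tz": -3.7,"wx": 0,"wy": 0,"wz": 0,"jaw": 1},{"tx": 0.6,"ty": -1.3,"tz": -3.7,"wx": 0,"wy": 0,"wz": 0,"jaw": 1},{"tx": 0.6,"ty": -1.3,"tz": -3.7,"wx": 0,"wy": 0,"wz": 0,"jaw": 1},{"tx": 0.6,"ty": -1.3,"tz": -3.7,"wx": 0,"wy": 0,"wz": 0,"jaw": 1},{"tx": 0,"ty": 0,"tz": 0,"wx": 0,"wy": 0,"wz": 0,"jaw": 1},{"tx": 0,"ty": 0,"tz": 0,"wx": 0,"wy": 0,"wz": 0,"jaw": 1}])

```text
time: 2.55
tool_pos: [468.2, -210.6, 176.1]
tcp_rot: [1.014, 1.569, 2.335]
contact_force: [-0.9, 0.0, 0.0]
grip_width: 91.7
```

```bash
cat >> h.py <<'E'
def wpose():
    o=readout.get_obs(); return o['tool_pos'],Ro.from_euler('xyz',o['tcp_rot']).as_matrix()
def wray(u,v,z,pose):
    c=imaging.get_calibration('wrist'); M=c['mount']; p,R=pose
    a=np.array([(u-c['cx'])/c['fx'],(v-c['cy'])/c['fy']]); r=np.linalg.norm(a)
    d=np.array([a[0]/r*np.sin(r),-a[1]/r*np.sin(r),-np.cos(r)])
    d=R@M[:3,:3]@d; q=p+R@M[:3,3]; return q+d*(z-q[2])/d[2]
def wproj(P,pose):
    c=imaging.get_calibration('wrist'); M=c['mount']; p,R=pose
    q=M[:3,:3].T@(R.T@(np.asarray(P,float)-p)-M[:3,3])
    t=np.arctan2(np.hypot(q[0],q[1]),-q[2]);n=np.hypot(q[0],q[1])
    return c['cx']+c['fx']*t*q[0]/n, c['cy']-c['fy']*t*q[1]/n
E
python3 - <<'E'
from h import *
ps=wpose(); print(ps)
cv2.imwrite("pics/wrist1.png",imaging.capture("wrist"))
print(wproj([467.4,-215.3,36],ps),readout.get_obs()['time'])
E
```

```text
(array([ 468.21864236, -210.60449735,  176.09465734]), array([[-1.21313718e-03, -9.68978494e-01,  2.47142078e-01],
       [ 1.26541474e-03,  2.47140575e-01,  9.68978810e-01],
       [-9.99998464e-01,  1.48824145e-03,  9.26344252e-04]]))
(np.float64(312.7917270042016), np.float64(236.61481675604372)) 2.6
```

View pics/wrist1.png

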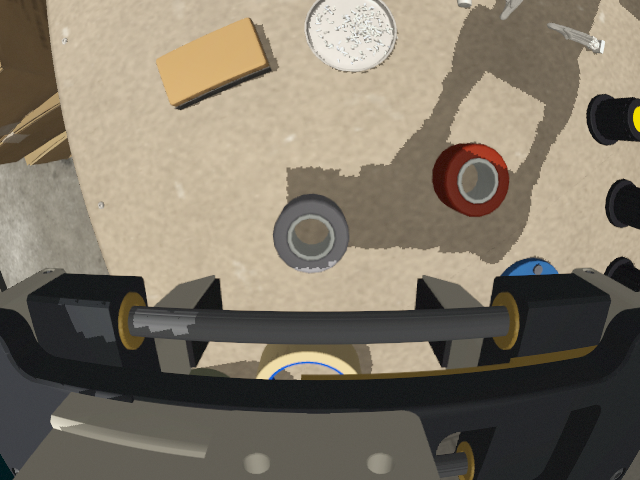

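The wrist view shows the grey bush at about (311,237), against a prediction of (312.8,236.6). The wheel position is therefore confirmed to about 1 mm. I'll descend and grip.

Call:
arm_command(plan=[{"tx": 3,"ty": 0,"tz": -0.5,"wx": 0,"wy": 0,"wz": 0,"jaw": 1},{"tx": 3,"ty": 0,"tz": 0,"wx": 0,"wy": 0,"wz": 0,"jaw": 1},{"tx": 3,"ty": 0,"tz": 0,"wx": 0,"wy": 0,"wz": 0,"jaw": 1},{"tx": 2,"ty": 0,"tz": 0,"wx": 0,"wy": 0,"wz": 0,"jaw": 1},{"tx": 2,"ty": 0,"tz": 0,"wx": 0,"wy": 0,"wz": 0,"jaw": 1},{"tx": 1,"ty": 0,"tz": 0,"wx": 0,"wy": 0,"wz": 0,"jaw": 1},{"tx": 0.9,"ty": 0,"tz": 0,"wx": 0,"wy": 0,"wz": 0,"jaw": 1},{"tx": 0,"ty": 0,"tz": 0,"wx": 0,"wy": 0,"wz": 0,"jaw": 1},{"tx": 0,"ty": 0,"tz": 0,"wx": 0,"wy": 0,"wz": 0,"jaw": 1}])

```text
time: 3.5
tool_pos: [467.9, -215.1, 28.3]
tcp_rot: [-1.808, 1.57, -0.484]
contact_force: [0.4, -0.1, 0.8]
grip_width: 91.6
```

Call:
arm_command(plan=[{"tx": 0,"ty": 0,"tz": 0,"wx": 0,"wy": 0,"wz": 0,"jaw": -1},{"tx": 0,"ty": 0,"tz": 0,"wx": 0,"wy": 0,"wz": 0,"jaw": -1},{"tx": 0,"ty": 0,"tz": 0,"wx": 0,"wy": 0,"wz": 0,"jaw": -1},{"tx": 0,"ty": 0,"tz": 0,"wx": 0,"wy": 0,"wz": 0,"jaw": -1},{"tx": 0,"ty": 0,"tz": 0,"wx": 0,"wy": 0,"wz": 0,"jaw": -1},{"tx": 0,"ty": 0,"tz": 0,"wx": 0,"wy": 0,"wz": 0,"jaw": -1},{"tx": 0,"ty": 0,"tz": 0,"wx": 0,"wy": 0,"wz": 0,"jaw": -1},{"tx": 0,"ty": 0,"tz": 0,"wx": 0,"wy": 0,"wz": 0,"jaw": -1}])

```text
time: 4.3
tool_pos: [467.6, -215.3, 27.9]
tcp_rot: [-1.935, 1.57, -0.612]
contact_force: [-1.3, -0.8, 3.0]
grip_width: 58.4
```

Gripped at 58 mm, which fits a 60 mm wheel. I'll lift it and look.

Call:
arm_command(plan=[{"tx": -1,"ty": 0,"tz": 0,"wx": 0,"wy": 0,"wz": 0,"jaw": -1},{"tx": -2,"ty": 0,"tz": 0,"wx": 0,"wy": 0,"wz": 0,"jaw": -1},{"tx": -3,"ty": 0,"tz": 0,"wx": 0,"wy": 0,"wz": 0,"jaw": -1},{"tx": -3,"ty": 0,"tz": 0,"wx": 0,"wy": 0,"wz": 0,"jaw": -1},{"tx": -2,"ty": 0,"tz": 0,"wx": 0,"wy": 0,"wz": 0,"jaw": -1},{"tx": 0,"ty": 0,"tz": 0,"wx": 0,"wy": 0,"wz": 0,"jaw": -1},{"tx": 0,"ty": 0,"tz": 0,"wx": 0,"wy": 0,"wz": 0,"jaw": -1}])

```text
time: 5.0
tool_pos: [467.2, -214.9, 137.4]
tcp_rot: [0.579, 1.57, 1.902]
contact_force: [-0.0, -1.3, -1.5]
grip_width: 58.7
```

```bash
python3 - <<'E'
from h import *
ps=wpose(); print(ps)
cv2.imwrite("pics/wrist2.png",imaging.capture("wrist"))
for dy in (-5,0,5): print(wproj(ps[0]+ps[1]@np.array([-8,dy,0]),ps))
E
```

```text
(array([ 467.18040035, -214.93200988,  137.4373731 ]), array([[-1.08935002e-04, -9.69465022e-01,  2.45229605e-01],
       [ 3.16985273e-04,  2.45229560e-01,  9.69464988e-01],
       [-9.99999944e-01,  1.83342844e-04,  2.80592052e-04]]))
(np.float64(319.89531551129573), np.float64(339.91724755714614))
(np.float64(319.9234019646645), np.float64(328.80403819755105))
(np.float64(319.95125128112187), np.float64(317.3208177975391))
```

View pics/wrist2.png

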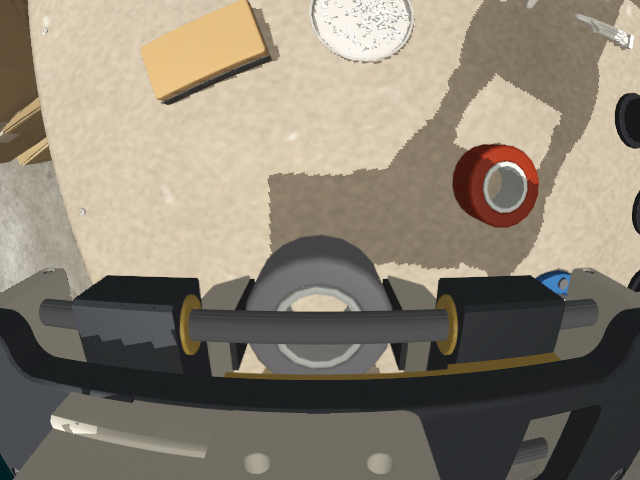

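The wrist view shows the held bush centred at about (318,328), against an expected (319.9,328.8), and the wheel is level. I'll move over the post.

Call:
arm_command(plan=[{"tx": 0,"ty": -0.6,"tz": 1.5,"wx": 0,"wy": 0,"wz": 0,"jaw": -1},{"tx": 0,"ty": -1,"tz": 3,"wx": 0,"wy": 0,"wz": 0,"jaw": -1},{"tx": 0,"ty": -1,"tz": 3,"wx": 0,"wy": 0,"wz": 0,"jaw": -1},{"tx": 0,"ty": -1,"tz": 3,"wx": 0,"wy": 0,"wz": 0,"jaw": -1},{"tx": 0,"ty": -1,"tz": 3,"wx": 0,"wy": 0,"wz": 0,"jaw": -1},{"tx": 0,"ty": -1,"tz": 3,"wx": 0,"wy": 0,"wz": 0,"jaw": -1},{"tx": 0,"ty": -1,"tz": 3,"wx": 0,"wy": 0,"wz": 0,"jaw": -1},{"tx": 0,"ty": -0.6,"tz": 2,"wx": 0,"wy": 0,"wz": 0,"jaw": -1},{"tx": 0,"ty": 0,"tz": 0,"wx": 0,"wy": 0,"wz": 0,"jaw": -1},{"tx": 0,"ty": 0,"tz": 0,"wx": 0,"wy": 0,"wz": 0,"jaw": -1},{"tx": 0,"ty": 0,"tz": 0,"wx": 0,"wy": 0,"wz": 0,"jaw": -1}])

```text
time: 6.15
tool_pos: [589.1, -25.1, 136.7]
tcp_rot: [1.73, 1.569, 3.053]
contact_force: [-0.0, 0.2, -1.6]
grip_width: 58.5
```

```bash
python3 - <<'E'
from h import *
ps=wpose(); print(ps)
w=imaging.capture("wrist"); s=imaging.capture("scene")
a=w[200:420,160:480]; b=s[180:300,270:430]
cv2.imwrite("pics/over.png",np.hstack([cv2.resize(a,(480,330)),cv2.resize(b,(320,240),interpolation=cv2.INTER_CUBIC)[:240].repeat(1,0) if 0 else cv2.copyMakeBorder(cv2.resize(b,(320,240)),0,90,0,0,cv2.BORDER_CONSTANT)]))
print(wproj([590,-24.2,76],ps))
E
```

```text
(array([589.13316087, -25.09001552, 136.67234908]), array([[-2.21852764e-03, -9.69298470e-01,  2.45877113e-01],
       [ 1.97491670e-04,  2.45877289e-01,  9.69300944e-01],
       [-9.99997520e-01,  2.19897961e-03, -3.54057187e-04]]))
(np.float64(321.4178787684633), np.float64(271.56616169838867))
```

View pics/over.png

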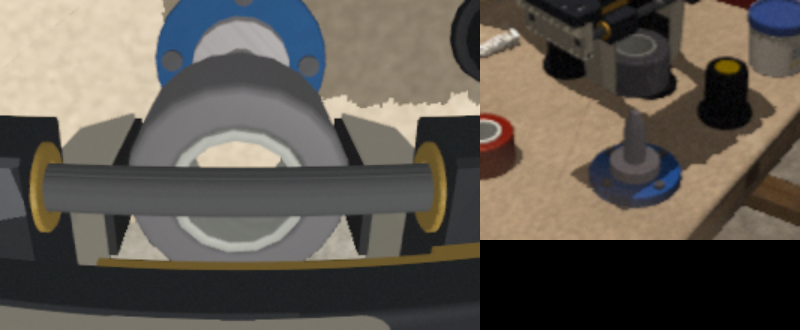

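The wheel is over the post. The foot is centred laterally in the wrist view at about column 320.7, against a prediction of 321.4. I'll lower it.

Call:
arm_command(plan=[{"tx": 1,"ty": -0.1,"tz": 0.1,"wx": 0,"wy": 0,"wz": 0,"jaw": -1},{"tx": 1,"ty": 0,"tz": 0,"wx": 0,"wy": 0,"wz": 0,"jaw": -1},{"tx": 1,"ty": 0,"tz": 0,"wx": 0,"wy": 0,"wz": 0,"jaw": -1},{"tx": 1,"ty": 0,"tz": 0,"wx": 0,"wy": 0,"wz": 0,"jaw": -1},{"tx": 1,"ty": 0,"tz": 0,"wx": 0,"wy": 0,"wz": 0,"jaw": -1},{"tx": 0,"ty": 0,"tz": 0,"wx": 0,"wy": 0,"wz": 0,"jaw": -1}])

```text
time: 6.85
tool_pos: [590.2, -23.5, 85.7]
tcp_rot: [1.624, 1.567, 2.947]
contact_force: [0.0, -0.6, -1.3]
grip_width: 58.8
```

Call:
arm_command(plan=[{"tx": 1,"ty": 0,"tz": 0,"wx": 0,"wy": 0,"wz": 0,"jaw": -1},{"tx": 1,"ty": 0,"tz": 0,"wx": 0,"wy": 0,"wz": 0,"jaw": -1},{"tx": 0.6,"ty": 0,"tz": 0,"wx": 0,"wy": 0,"wz": 0,"jaw": -1},{"tx": 0.5,"ty": 0,"tz": 0,"wx": 0,"wy": 0,"wz": 0,"jaw": -1},{"tx": 0.2,"ty": 0,"tz": 0,"wx": 0,"wy": 0,"wz": 0,"jaw": -1},{"tx": 0,"ty": 0,"tz": 0,"wx": 0,"wy": 0,"wz": 0,"jaw": -1},{"tx": 0,"ty": 0,"tz": 0,"wx": 0,"wy": 0,"wz": 0,"jaw": -1}])

```text
time: 7.55
tool_pos: [591.4, -23.7, 55.0]
tcp_rot: [-1.354, 1.57, -0.031]
contact_force: [0.1, -0.1, -1.5]
grip_width: 58.7
```

Call:
arm_command(plan=[{"tx": 0.2,"ty": 0,"tz": 0,"wx": 0,"wy": 0,"wz": 0,"jaw": -1},{"tx": 0.1,"ty": 0,"tz": 0,"wx": 0,"wy": 0,"wz": 0,"jaw": -1},{"tx": 0,"ty": 0,"tz": 0,"wx": 0,"wy": 0,"wz": 0,"jaw": -1},{"tx": 0,"ty": 0,"tz": 0,"wx": 0,"wy": 0,"wz": 0,"jaw": -1}])

```text
time: 7.95
tool_pos: [591.3, -23.7, 51.9]
tcp_rot: [-1.348, 1.57, -0.025]
contact_force: [0.4, -0.7, -0.1]
grip_width: 58.6
```

Call:
arm_command(plan=[{"tx": 0.1,"ty": 0,"tz": 0,"wx": 0,"wy": 0,"wz": 0,"jaw": -1},{"tx": 0,"ty": 0,"tz": 0,"wx": 0,"wy": 0,"wz": 0,"jaw": -1},{"tx": 0,"ty": 0,"tz": 0,"wx": 0,"wy": 0,"wz": 0,"jaw": 1},{"tx": 0,"ty": 0,"tz": 0,"wx": 0,"wy": 0,"wz": 0,"jaw": 1},{"tx": 0,"ty": 0,"tz": 0,"wx": 0,"wy": 0,"wz": 0,"jaw": 1},{"tx": 0,"ty": 0,"tz": 0,"wx": 0,"wy": 0,"wz": 0,"jaw": 1},{"tx": 0,"ty": 0,"tz": 0,"wx": 0,"wy": 0,"wz": 0,"jaw": 1}])

```text
time: 8.65
tool_pos: [591.2, -23.7, 50.5]
tcp_rot: [1.265, 1.571, 2.588]
contact_force: [0.6, -0.6, 0.2]
grip_width: 90.9
```

Call:
arm_command(plan=[{"tx": -1,"ty": 0,"tz": 0,"wx": 0,"wy": 0,"wz": 0,"jaw": 1},{"tx": -3,"ty": 0,"tz": 0,"wx": 0,"wy": 0,"wz": 0,"jaw": 1},{"tx": -4,"ty": 0,"tz": 0,"wx": 0,"wy": 0,"wz": 0,"jaw": 1},{"tx": -4,"ty": 0,"tz": 0,"wx": 0,"wy": 0,"wz": 0,"jaw": 1},{"tx": 0,"ty": 0,"tz": 0,"wx": 0,"wy": 0,"wz": 0,"jaw": 1},{"tx": 0,"ty": 0,"tz": 0,"wx": 0,"wy": 0,"wz": 0,"jaw": 1}])

```text
time: 9.25
tool_pos: [591.7, -23.7, 172.3]
tcp_rot: [-1.462, 1.568, -0.139]
contact_force: [-1.5, 0.1, -0.8]
grip_width: 92.0
```

```bash
python3 - <<'E'
from h import *
ps=wpose(); print(ps)
w=imaging.capture("wrist"); s=imaging.capture("scene")
cv2.imwrite("pics/wrist3.png",np.hstack([w[150:390,140:500],cv2.resize(s[180:300,270:430],None,fx=2,fy=2)]))
print(wproj([590,-24.2,76],ps),wproj([590,-24.2,60],ps))
E
```

```text
(array([591.65949266, -23.73372789, 172.31570332]), array([[ 2.92447474e-03, -9.69471146e-01,  2.45187976e-01],
       [-4.08813615e-04,  2.45187845e-01,  9.69475504e-01],
       [-9.99995640e-01, -2.93544280e-03,  3.20712654e-04]]))
(np.float64(317.943163914781), np.float64(249.54740439896378)) (np.float64(317.96415472066343), np.float64(243.0543316073576))
```

View pics/wrist3.png

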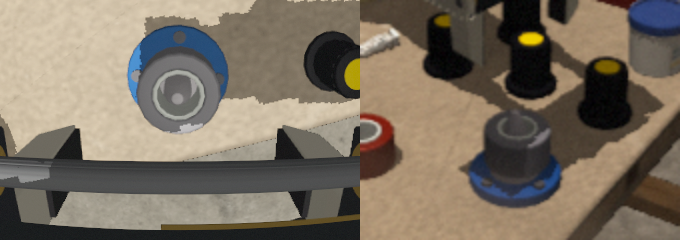

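The wheel is seated flat on the flange. The tip at (318,248) and bush at (319,242) match the predictions for a spindle at (590,-24) to about 1 px. Next I'll turn the tool so the jaws open along x, clear of the toolbox and the other caps, and go to the cap.

Call:
arm_command(plan=[{"tx": 0,"ty": 0,"tz": 0,"wx": 0.13,"wy": 0,"wz": 0,"jaw": 1},{"tx": 0,"ty": 0,"tz": 0,"wx": 0.13,"wy": 0,"wz": 0,"jaw": 1},{"tx": 0,"ty": 0,"tz": 0,"wx": 0.13,"wy": 0,"wz": 0,"jaw": 1},{"tx": 0,"ty": 0,"tz": 0,"wx": 0.13,"wy": 0,"wz": 0,"jaw": 1},{"tx": 0,"ty": 0,"tz": 0,"wx": 0.13,"wy": 0,"wz": 0,"jaw": 1},{"tx": 0,"ty": 0,"tz": 0,"wx": 0.13,"wy": 0,"wz": 0,"jaw": 1},{"tx": 0,"ty": 0,"tz": 0,"wx": 0.13,"wy": 0,"wz": 0,"jaw": 1},{"tx": 0,"ty": 0,"tz": 0,"wx": 0.13,"wy": 0,"wz": 0,"jaw": 1},{"tx": 0,"ty": 0,"tz": 0,"wx": 0.13,"wy": 0,"wz": 0,"jaw": 1},{"tx": 0,"ty": 0,"tz": 0,"wx": 0.15,"wy": 0,"wz": 0,"jaw": 1},{"tx": 0,"ty": 0,"tz": 0,"wx": 0,"wy": 0,"wz": 0,"jaw": 1}])

```text
time: 10.45
tool_pos: [590.5, -23.6, 169.2]
tcp_rot: [2.937, 1.568, 2.938]
contact_force: [-0.2, -0.7, -0.2]
grip_width: 92.1
```

```bash
python3 - <<'E'
from h import *
p,R=wpose(); print(p,R.round(3)); print(R.T@(np.array([460,200,176])-p)/10)
E
```

```text
[590.52487622 -23.59032614 169.16776584] [[-0.003 -0.002  1.   ]
 [ 0.001  1.     0.002]
 [-1.     0.001 -0.003]]
[ -0.63129481  22.38114476 -13.01715763]
```

Call:
arm_command(plan=[{"tx": -0.1,"ty": 3.2,"tz": -1.9,"wx": 0,"wy": 0,"wz": 0,"jaw": 1},{"tx": -0.1,"ty": 3.2,"tz": -1.9,"wx": 0,"wy": 0,"wz": 0,"jaw": 1},{"tx": -0.1,"ty": 3.2,"tz": -1.9,"wx": 0,"wy": 0,"wz": 0,"jaw": 1},{"tx": -0.1,"ty": 3.2,"tz": -1.9,"wx": 0,"wy": 0,"wz": 0,"jaw": 1},{"tx": -0.1,"ty": 3.2,"tz": -1.9,"wx": 0,"wy": 0,"wz": 0,"jaw": 1},{"tx": -0.1,"ty": 3.2,"tz": -1.9,"wx": 0,"wy": 0,"wz": 0,"jaw": 1},{"tx": 0,"ty": 3.2,"tz": -1.6,"wx": 0,"wy": 0,"wz": 0,"jaw": 1},{"tx": 0,"ty": 0,"tz": 0,"wx": 0,"wy": 0,"wz": 0,"jaw": 1},{"tx": 0,"ty": 0,"tz": 0,"wx": 0,"wy": 0,"wz": 0,"jaw": 1},{"tx": 0,"ty": 0,"tz": 0,"wx": 0,"wy": 0,"wz": 0,"jaw": 1}])

```text
time: 11.45
tool_pos: [460.9, 199.2, 176.3]
tcp_rot: [-2.49, 1.57, -2.486]
contact_force: [0.5, 0.2, 0.0]
grip_width: 91.8
```

```bash
python3 - <<'E'
from h import *
ps=wpose(); print(ps[0],ps[1].round(4))
w=imaging.capture("wrist"); cv2.imwrite("pics/wrist4.png",w)
H,S,V=cv2.split(cv2.cvtColor(w,cv2.COLOR_BGR2HSV))
print(wproj([460,200,56],ps))
for c,s in blobs((H>22)&(H<35)&(S>200)&(V>100),100): print(c,s,wray(*c,56,ps))
E
```

```text
[460.85766124 199.2070085  176.30941077] [[-5.0e-04 -4.3e-03  1.0e+00]
 [-4.0e-04  1.0e+00  4.3e-03]
 [-1.0e+00 -4.0e-04 -5.0e-04]]
(np.float64(317.30949835595464), np.float64(240.53468385928778))
[392.29831933 347.37815126] [379 343  28  11 238] [520.76920488 111.2593367   56.        ]
[277.36832413 357.22467772] [264 345  28  25 543] [428.02881651 102.14008969  56.        ]
```

View pics/wrist4.png

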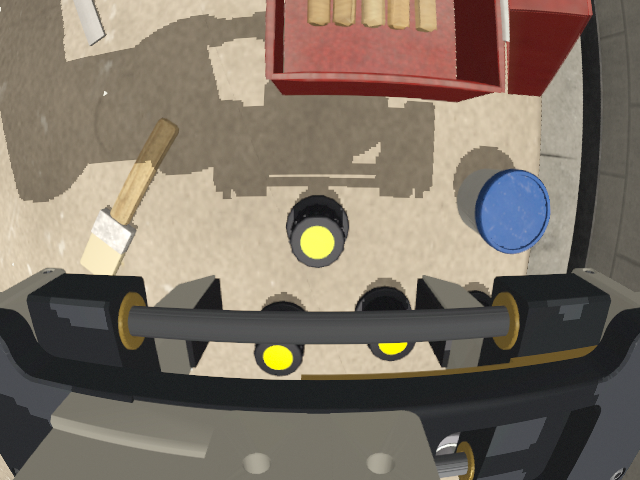

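The wrist view shows the target's yellow spot at (317,242), against a prediction of (317,240.5). I'll descend to the knob and grip it.

Call:
arm_command(plan=[{"tx": 3,"ty": 0,"tz": -0.1,"wx": 0,"wy": 0,"wz": 0,"jaw": 1},{"tx": 3,"ty": 0,"tz": 0,"wx": 0,"wy": 0,"wz": 0,"jaw": 1},{"tx": 3,"ty": 0,"tz": 0,"wx": 0,"wy": 0,"wz": 0,"jaw": 1},{"tx": 2,"ty": 0,"tz": 0,"wx": 0,"wy": 0,"wz": 0,"jaw": 1},{"tx": 2,"ty": 0,"tz": 0,"wx": 0,"wy": 0,"wz": 0,"jaw": 1},{"tx": 0.9,"ty": 0,"tz": 0,"wx": 0,"wy": 0,"wz": 0,"jaw": 1},{"tx": 0,"ty": 0,"tz": 0,"wx": 0,"wy": 0,"wz": 0,"jaw": 1},{"tx": 0,"ty": 0,"tz": 0,"wx": 0,"wy": 0,"wz": 0,"jaw": 1}])

```text
time: 12.3
tool_pos: [460.2, 199.6, 38.2]
tcp_rot: [0.328, 1.57, 0.33]
contact_force: [-0.1, -0.2, 0.1]
grip_width: 91.5
```

Call:
arm_command(plan=[{"tx": 0,"ty": 0,"tz": 0,"wx": 0,"wy": 0,"wz": 0,"jaw": -1},{"tx": 0,"ty": 0,"tz": 0,"wx": 0,"wy": 0,"wz": 0,"jaw": -1},{"tx": 0,"ty": 0,"tz": 0,"wx": 0,"wy": 0,"wz": 0,"jaw": -1},{"tx": 0,"ty": 0,"tz": 0,"wx": 0,"wy": 0,"wz": 0,"jaw": -1},{"tx": 0,"ty": 0,"tz": 0,"wx": 0,"wy": 0,"wz": 0,"jaw": -1},{"tx": 0,"ty": 0,"tz": 0,"wx": 0,"wy": 0,"wz": 0,"jaw": -1},{"tx": 0,"ty": 0,"tz": 0,"wx": 0,"wy": 0,"wz": 0,"jaw": -1},{"tx": 0,"ty": 0,"tz": 0,"wx": 0,"wy": 0,"wz": 0,"jaw": -1},{"tx": 0,"ty": 0,"tz": 0,"wx": 0,"wy": 0,"wz": 0,"jaw": -1}])

```text
time: 13.2
tool_pos: [459.6, 199.9, 37.7]
tcp_rot: [0.86, 1.571, 0.863]
contact_force: [0.4, -0.2, -0.3]
grip_width: 39.8
```

Call:
arm_command(plan=[{"tx": -1,"ty": 0,"tz": 0,"wx": 0,"wy": 0,"wz": 0,"jaw": -1},{"tx": -2,"ty": 0,"tz": 0,"wx": 0,"wy": 0,"wz": 0,"jaw": -1},{"tx": -3,"ty": 0,"tz": 0,"wx": 0,"wy": 0,"wz": 0,"jaw": -1},{"tx": -3,"ty": 0,"tz": 0,"wx": 0,"wy": 0,"wz": 0,"jaw": -1},{"tx": -2,"ty": 0,"tz": 0,"wx": 0,"wy": 0,"wz": 0,"jaw": -1},{"tx": 0,"ty": 0,"tz": 0,"wx": 0,"wy": 0,"wz": 0,"jaw": -1},{"tx": 0,"ty": 0,"tz": 0,"wx": 0,"wy": 0,"wz": 0,"jaw": -1}])

```text
time: 13.9
tool_pos: [459.3, 199.9, 147.8]
tcp_rot: [0.401, 1.57, 0.404]
contact_force: [-1.0, 0.3, -1.5]
grip_width: 39.3
```

```bash
python3 - <<'E'
from h import *
ps=wpose(); p,R=ps;print(p,R.round(4))
w=imaging.capture("wrist"); s=imaging.capture("scene")
cv2.imwrite("pics/wrist5.png",np.hstack([w[200:440,140:500],cv2.resize(s[80:200,280:440],None,fx=2,fy=2)]))
print(wproj(p+[0,0,18.3],ps))
print(R.T@(np.array([590.3,-24.2,148])-p)/10)
E
```

```text
[459.32839655 199.85676585 147.81511834] [[ 4.e-04 -3.e-03  1.e+00]
 [ 2.e-04  1.e+00  3.e-03]
 [-1.e+00  2.e-04  4.e-04]]
(np.float64(317.9508635158001), np.float64(341.00101026241583))
[-1.70147243e-02 -2.24451278e+01  1.30294376e+01]
```

View pics/wrist5.png

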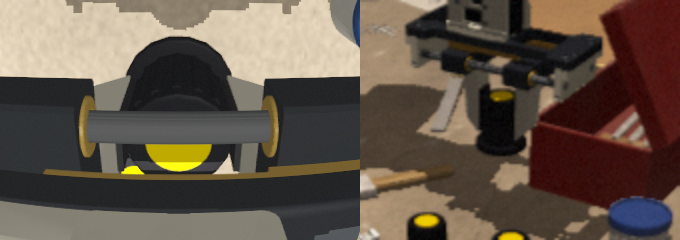

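The cap is held upright, with its spot centred at column 318 as expected. I'll move over the post.

Call:
arm_command(plan=[{"tx": 0,"ty": -1.5,"tz": 1.0,"wx": 0,"wy": 0,"wz": 0,"jaw": -1},{"tx": 0,"ty": -3.2,"tz": 1.9,"wx": 0,"wy": 0,"wz": 0,"jaw": -1},{"tx": 0,"ty": -3.2,"tz": 1.9,"wx": 0,"wy": 0,"wz": 0,"jaw": -1},{"tx": 0,"ty": -3.2,"tz": 1.9,"wx": 0,"wy": 0,"wz": 0,"jaw": -1},{"tx": 0,"ty": -3.2,"tz": 1.9,"wx": 0,"wy": 0,"wz": 0,"jaw": -1},{"tx": 0,"ty": -3.2,"tz": 1.9,"wx": 0,"wy": 0,"wz": 0,"jaw": -1},{"tx": 0,"ty": -3.2,"tz": 1.5,"wx": 0,"wy": 0,"wz": 0,"jaw": -1},{"tx": 0,"ty": -1.7,"tz": 1.0,"wx": 0,"wy": 0,"wz": 0,"jaw": -1},{"tx": 0,"ty": 0,"tz": 0,"wx": 0,"wy": 0,"wz": 0,"jaw": -1},{"tx": 0,"ty": 0,"tz": 0,"wx": 0,"wy": 0,"wz": 0,"jaw": -1},{"tx": 0,"ty": 0,"tz": 0,"wx": 0,"wy": 0,"wz": 0,"jaw": -1}])

```text
time: 15.1
tool_pos: [589.4, -22.7, 146.9]
tcp_rot: [2.789, 1.569, 2.793]
contact_force: [-0.4, 0.3, -1.2]
grip_width: 39.6
```

```bash
python3 - <<'E'
from h import *
ps=wpose(); p,R=ps;print(p,R.round(4))
w=imaging.capture("wrist"); s=imaging.capture("scene")
cv2.imwrite("pics/wrist6.png",np.hstack([w[200:440,140:500],cv2.resize(s[180:300,270:430],None,fx=2,fy=2)]))
print(R.T@(np.array([590.3,-24.2,148])-p)/10)
E
```

```text
[589.39569051 -22.67604347 146.91438358] [[-1.9e-03 -3.8e-03  1.0e+00]
 [ 7.0e-04  1.0e+00  3.8e-03]
 [-1.0e+00  7.0e-04 -1.9e-03]]
[-0.10884265 -0.15266407  0.08963695]
```

View pics/wrist6.png

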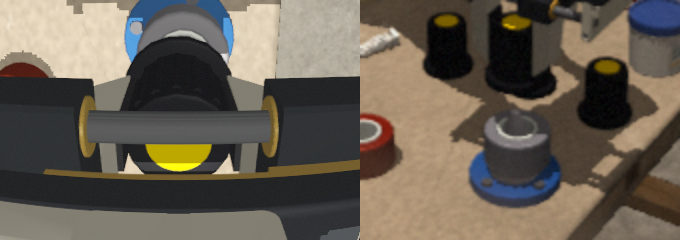

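The cap is above the post and 1–2 mm off. I'll correct that while lowering.

Call:
arm_command(plan=[{"tx": 0.8,"ty": -0.1,"tz": 0.1,"wx": 0,"wy": 0,"wz": 0,"jaw": -1},{"tx": 0.8,"ty": 0,"tz": 0,"wx": 0,"wy": 0,"wz": 0,"jaw": -1},{"tx": 0.8,"ty": 0,"tz": 0,"wx": 0,"wy": 0,"wz": 0,"jaw": -1},{"tx": 0.8,"ty": 0,"tz": 0,"wx": 0,"wy": 0,"wz": 0,"jaw": -1},{"tx": 0.6,"ty": 0,"tz": 0,"wx": 0,"wy": 0,"wz": 0,"jaw": -1},{"tx": 0.4,"ty": 0,"tz": 0,"wx": 0,"wy": 0,"wz": 0,"jaw": -1},{"tx": 0,"ty": 0,"tz": 0,"wx": 0,"wy": 0,"wz": 0,"jaw": -1},{"tx": 0,"ty": 0,"tz": 0,"wx": 0,"wy": 0,"wz": 0,"jaw": -1}])

```text
time: 16.0
tool_pos: [591.4, -24.8, 105.8]
tcp_rot: [0.127, 1.57, 0.13]
contact_force: [0.1, -0.3, -0.3]
grip_width: 39.9
```

Call:
arm_command(plan=[{"tx": 0.3,"ty": 0,"tz": 0,"wx": 0,"wy": 0,"wz": 0,"jaw": -1},{"tx": 0.2,"ty": 0,"tz": 0,"wx": 0,"wy": 0,"wz": 0,"jaw": -1},{"tx": 0.2,"ty": 0,"tz": 0,"wx": 0,"wy": 0,"wz": 0,"jaw": -1},{"tx": 0,"ty": 0,"tz": 0,"wx": 0,"wy": 0,"wz": 0,"jaw": -1},{"tx": 0,"ty": 0,"tz": 0,"wx": 0,"wy": 0,"wz": 0,"jaw": -1}])

```text
time: 16.5
tool_pos: [591.2, -24.7, 98.7]
tcp_rot: [1.342, 1.571, 1.345]
contact_force: [-0.3, 0.3, -0.3]
grip_width: 39.8
```

Call:
arm_command(plan=[{"tx": 0.1,"ty": 0,"tz": 0,"wx": 0,"wy": 0,"wz": 0,"jaw": -1},{"tx": 0,"ty": 0,"tz": 0,"wx": 0,"wy": 0,"wz": 0,"jaw": -1},{"tx": 0,"ty": 0,"tz": 0,"wx": 0,"wy": 0,"wz": 0,"jaw": -1}])

```text
time: 16.8
tool_pos: [591.3, -24.7, 97.7]
tcp_rot: [0.523, 1.571, 0.526]
contact_force: [0.5, 0.2, -0.4]
grip_width: 39.5
```

Call:
arm_command(plan=[{"tx": 0.1,"ty": 0,"tz": 0,"wx": 0,"wy": 0,"wz": 0,"jaw": -1},{"tx": 0,"ty": 0,"tz": 0,"wx": 0,"wy": 0,"wz": 0,"jaw": -1},{"tx": 0,"ty": 0,"tz": 0,"wx": 0,"wy": 0,"wz": 0,"jaw": -1}])

```text
time: 17.1
tool_pos: [591.3, -24.7, 97.7]
tcp_rot: [-0.175, 1.57, -0.172]
contact_force: [-2.2, 0.5, 4.9]
grip_width: 39.3
```

Contact shows at the expected height: 4.9 N, with the TCP holding at 97.7. I'll release and rise.

Call:
arm_command(plan=[{"tx": 0,"ty": 0,"tz": 0,"wx": 0,"wy": 0,"wz": 0,"jaw": 1},{"tx": 0,"ty": 0,"tz": 0,"wx": 0,"wy": 0,"wz": 0,"jaw": 1},{"tx": 0,"ty": 0,"tz": 0,"wx": 0,"wy": 0,"wz": 0,"jaw": 1},{"tx": 0,"ty": 0,"tz": 0,"wx": 0,"wy": 0,"wz": 0,"jaw": 1},{"tx": 0,"ty": 0,"tz": 0,"wx": 0,"wy": 0,"wz": 0,"jaw": 1},{"tx": 0,"ty": 0,"tz": 0,"wx": 0,"wy": 0,"wz": 0,"jaw": 1},{"tx": -1,"ty": 0,"tz": 0,"wx": 0,"wy": 0,"wz": 0,"jaw": 1},{"tx": -3,"ty": 0,"tz": 0,"wx": 0,"wy": 0,"wz": 0,"jaw": 1},{"tx": -4,"ty": 0,"tz": 0,"wx": 0,"wy": 0,"wz": 0,"jaw": 1},{"tx": -4,"ty": 0,"tz": 0,"wx": 0,"wy": 0,"wz": 0,"jaw": 1},{"tx": 0,"ty": 0,"tz": 0,"wx": 0,"wy": 0,"wz": 0,"jaw": 1},{"tx": 0,"ty": 0,"tz": 0,"wx": 0,"wy": 0,"wz": 0,"jaw": 1}])

```text
time: 18.3
tool_pos: [591.6, -24.8, 218.3]
tcp_rot: [-0.14, 1.568, -0.137]
contact_force: [-0.4, 1.1, -0.1]
grip_width: 91.9
```

```bash
python3 - <<'E'
from h import *
ps=wpose(); p,R=ps;print(p)
w=imaging.capture("wrist"); s=imaging.capture("scene")
cv2.imwrite("pics/wrist7.png",np.hstack([w[150:390,140:500],cv2.resize(s[170:290,270:430],None,fx=2,fy=2)]))
for n,im in(("w",w),("scene",s)):
    H,S,V=cv2.split(cv2.cvtColor(im,cv2.COLOR_BGR2HSV))
    for c,b in blobs((H>22)&(H<35)&(S>180)&(V>100),30): print(n,c,b, wray(*c,116,ps) if n=="w" else plane(n,*c,116))
    if n=="scene":
        for c,b in blobs(((H<6)|(H>174))&(S>130)&(V>60),150): print(c,b)
E
```

```text
[591.58701058 -24.76098392 218.306692  ]
w [230.39534884  58.2124031 ] [216  44  30  29 645] [534.91277112 101.87669413 116.        ]
w [341.58573596  62.71168437] [327  49  30  28 659] [606.11589979  97.01819843 116.        ]
w [128.51282051  86.55424063] [117  73  24  28 507] [460.9403867   90.01527531 116.        ]
scene [312.69047619 189.97619048] [308 188  10   5  42] [488.96025731  17.49139912 116.        ]
scene [355.15492958 198.92957746] [349 196  13   7  71] [572.2214881   31.17577102 116.        ]
scene [393.13207547 212.71698113] [388 210  11   6  53] [651.4739672   25.99369832 116.        ]
scene [347.6969697  216.46464646] [341 213  15   8  99] [591.45455168 -25.4412247  116.        ]
[446.2140722   97.90802483] [ 401   49   84  104 4349]
[270.72047244 246.99212598] [256 237  31  20 254]
```

View pics/wrist7.png

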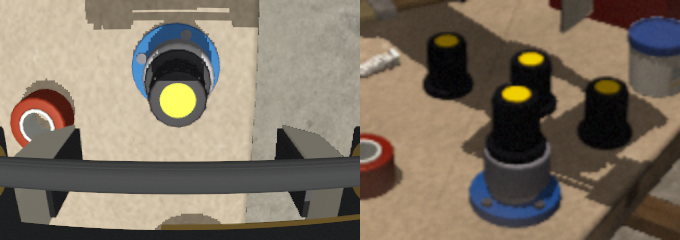

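The cap stands upright on the wheel. Its spot maps to (591.5,-25.4) at z=116, which is on the post's axis. The red wheel has not moved in the image.

```bash
python3 -c "
from plant import bot
print(bot.close_job())"
```

```text
the job is handed in; nothing more can be done
None
```

I put the grey wheel over the spindle's post, flat on the flange, and set the leftmost black cap over the post on top of it. Both were released, and I handed the job in at about 18.4 s with the gripper open and about 100 mm clear of the parts.

Last checks:
- **Grey wheel:** after I released it, the wrist picture showed the bush and post tip within about 1.5 pixels of where a wheel seated on the flange should appear. I did not measure the wheel again after placing the cap, but in the last pictures it still looked flat on the flange.
- **Cap:** the scene camera puts its yellow spot about 2 mm from the post's axis. That assumes the seated top height of 116 mm. Contact came at the expected height, and the pictures show it upright. The wrist-camera colour mask missed this cap's spot, so the position comes from the scene camera alone.
- **Red wheel:** it did not move in the scene picture, to within 0.3 pixel.
- **Gripper reading:** it read 1–3 mm under the given diameters on both parts, with no effect on the grasps.

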